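# Reverse a row of finds from the drying rack into the storage tray

### The job

The cleaned finds are dry: move all four from the steel drying rack to the empty wooden storage tray, one to each place, in reverse order along the row: the find nearest the drying rack's tag post goes to the place farthest from the storage tray's tag post, and so on down to the last, which ends up next to the post. Set each down gently, upright and in the middle of its place, never tip one over, and do not push the bottle, the jar and the tape roll about.

Things in the scene. Friction and masses are not known exactly. Their poses are not given: they have to be found in the camera images.
- flask: terracotta find, loose, at the start upright on its pad in the drying rack; origin at the centre of its underside, z up its axis. Weighs 0.1 to 0.2 kg. Round flask: body 42 mm across from 8 to 50 mm above its underside (grip here), foot 34 mm across, then a narrow neck 18 mm across and a small lip; 78 mm tall
- beaker: terracotta find, loose, at the start upright on its pad in the drying rack; origin at the centre of its underside, z up its axis. Weighs 0.1 to 0.2 kg. Round straight beaker: 46 mm across from 8 mm up to its top at 60 mm, foot 38 mm across, dark mouth
- weight: terracotta find, loose, at the start upright on its pad in the drying rack; origin at the centre of its underside, z up its axis. Weighs 0.1 to 0.2 kg. Square loom weight: block 36 x 36 mm (sides along its x and y) and 50 mm high, with a smaller step 26 x 26 mm on top; 56 mm tall in all
- seal: terracotta find, loose, at the start upright on its pad in the drying rack; origin at the centre of its underside, z up its axis. Weighs 0.1 to 0.2 kg. Stamp seal: flat round base 48 mm across and 14 mm high, with a slim round stem 22 mm across above it (grip here, above 16 mm); 66 mm tall in all
- pad_flask: white foam pad, round, 58 mm across, 4 mm thick, fixed on the drying rack under the starting place of the flask; it stays there when the flask is taken, so it shows the old order. Origin under its centre, on the board
- pad_beaker: white foam pad, round, 58 mm across, 4 mm thick, fixed on the drying rack under the starting place of the beaker; it stays there when the beaker is taken, so it shows the old order. Origin under its centre, on the board
- pad_weight: white foam pad, square, 56 mm, 4 mm thick, fixed on the drying rack under the starting place of the weight; it stays there when the weight is taken, so it shows the old order. Origin under its centre, on the board
- pad_seal: white foam pad, round, 58 mm across, 4 mm thick, fixed on the drying rack under the starting place of the seal; it stays there when the seal is taken, so it shows the old order. Origin under its centre, on the board
- drying_rack: drying rack, steel board holding the finds: 84 (x) by 292 (y) mm, 10 thick, fixed; origin under its centre at table height. Ribs 4 thick, 8 high cross it at y = -144, -72, 0, 72, 144; the four places between centre on x = 0, y = 108, 36, -36, -108 mm. No long walls. Beyond its +y end only (y = 162) a thin tag post with a flat white card 30x22 on top, at 46 mm. May be the left or right rack
- storage_tray: storage tray, pale wooden board, empty at first: 84 (x) by 292 (y) mm, 10 thick, fixed; origin under its centre at table height. Ribs 4 thick, 8 high cross it at y = -144, -72, 0, 72, 144; the four places between centre on x = 0, y = 108, 36, -36, -108 mm. No long walls. Beyond its +y end only (y = 162) a thin tag post with a flat white card 30x22 on top, at 46 mm. May be the left or right rack
- dropper_bottle: a bystander: white bottle with black cap, 34 mm across, 80 mm tall, origin under its centre
- amber_jar: a bystander: amber jar with black lid, 52 mm across, 60 mm tall, origin under its centre
- tape_roll: a bystander: flat red ring, 72 mm across, 18 mm high, origin under its centre
Things that resemble listed ones, but are neither listed nor needed, are in the scene too. Leave any purple look-alike of the flask alone.

How it is judged:
At the end, for the whole second after the job is handed in: Each find stands upright (within 0.1 rad) and at rest on the storage tray's board, its centre within 12 mm, along and across, of its place's centre, the order reversed: a find whose pad lies at y in the rack's frame stands at -y in the tray's (((y of pad_flask in the frame of drying_rack between 0.088 and 0.128 m and y of flask in the frame of storage_tray between -0.12 and -0.096 m) or (y of pad_flask in the frame of drying_rack between 0.016 and 0.056 m and y of flask in the frame of storage_tray between -0.048 and -0.024 m) or (y of pad_flask in the frame of drying_rack between -0.056 and -0.016 m and y of flask in the frame of storage_tray between 0.024 and 0.048 m) or (y of pad_flask in the frame of drying_rack between -0.128 and -0.088 m and y of flask in the frame of storage_tray between 0.096 and 0.12 m)) and x of flask in the frame of storage_tray between -0.012 and 0.012 m and z of flask in the frame of storage_tray between 0.007 and 0.013 m and angle between each of flask, beaker, weight, seal's own z axis and vertical below 0.1 rad and linear speed of each of flask, beaker, weight, seal below 0.02 m/s and ((y of pad_beaker in the frame of drying_rack between 0.088 and 0.128 m and y of beaker in the frame of storage_tray between -0.12 and -0.096 m) or (y of pad_beaker in the frame of drying_rack between 0.016 and 0.056 m and y of beaker in the frame of storage_tray between -0.048 and -0.024 m) or (y of pad_beaker in the frame of drying_rack between -0.056 and -0.016 m and y of beaker in the frame of storage_tray between 0.024 and 0.048 m) or (y of pad_beaker in the frame of drying_rack between -0.128 and -0.088 m and y of beaker in the frame of storage_tray between 0.096 and 0.12 m)) and x of beaker in the frame of storage_tray between -0.012 and 0.012 m and z of beaker in the frame of storage_tray between 0.007 and 0.013 m and ((y of pad_weight in the frame of drying_rack between 0.088 and 0.128 m and y of weight in the frame of storage_tray between -0.12 and -0.096 m) or (y of pad_weight in the frame of drying_rack between 0.016 and 0.056 m and y of weight in the frame of storage_tray between -0.048 and -0.024 m) or (y of pad_weight in the frame of drying_rack between -0.056 and -0.016 m and y of weight in the frame of storage_tray between 0.024 and 0.048 m) or (y of pad_weight in the frame of drying_rack between -0.128 and -0.088 m and y of weight in the frame of storage_tray between 0.096 and 0.12 m)) and x of weight in the frame of storage_tray between -0.012 and 0.012 m and z of weight in the frame of storage_tray between 0.007 and 0.013 m and ((y of pad_seal in the frame of drying_rack between 0.088 and 0.128 m and y of seal in the frame of storage_tray between -0.12 and -0.096 m) or (y of pad_seal in the frame of drying_rack between 0.016 and 0.056 m and y of seal in the frame of storage_tray between -0.048 and -0.024 m) or (y of pad_seal in the frame of drying_rack between -0.056 and -0.016 m and y of seal in the frame of storage_tray between 0.024 and 0.048 m) or (y of pad_seal in the frame of drying_rack between -0.128 and -0.088 m and y of seal in the frame of storage_tray between 0.096 and 0.12 m)) and x of seal in the frame of storage_tray between -0.012 and 0.012 m and z of seal in the frame of storage_tray between 0.007 and 0.013 m); the robot touches nothing.
It fails at once if a find is tipped over (more than 0.6 rad) (angle between any of flask, beaker, weight, seal's own z axis and vertical above 0.6 rad).
It fails at once if a find is banged down on the storage tray (over 40 N) (contact force between any of flask, beaker, weight, seal and storage_tray above 40 N).
It fails at once if a find is dropped (moves faster than 0.5 m/s out of the fingers, a fall of some 13 mm) ((contact force between flask and the fingers below 0.05 N and linear speed of flask above 0.5 m/s) or (contact force between beaker and the fingers below 0.05 N and linear speed of beaker above 0.5 m/s) or (contact force between weight and the fingers below 0.05 N and linear speed of weight above 0.5 m/s) or (contact force between seal and the fingers below 0.05 N and linear speed of seal above 0.5 m/s)).
It fails at once if the bottle, the jar or the tape roll is shifted more than 30 mm (distance of any of dropper_bottle, amber_jar, tape_roll from where it was at the start of the episode above 0.03 m).
It also fails if it takes over 109 s, if anything falls off the work surface, if the arm or the gripper's body presses on something with over 40 N, if the wrist force passes 120 N, or if a joint passes its speed limit or range.

### The arm

A 6-joint arm with a two-finger parallel gripper is mounted at the origin on the work surface. World frame = base frame: x ahead of the robot, y to its left, z up, the work surface at z = 0. Lengths are in m, angles in rad, forces in N, time in s.
With the tool pointing down it reaches from about 0.375 to 0.975 m from the base axis. Payload 3.8 kg.
Tool frame: the origin (TCP) lies at the very end of the fingers, on their centre line; the grasp point (between the pads) lies 19 mm behind it; z points along the fingers, y is the line along which they close (so a half turn about z gives the same grasp; the last joint's range is limited). The gripper opens to 85 mm and grips with 20 to 120 N. Pads are 22 mm wide; open, the fingers measure 114 mm over their backs; the gripper's body (76 mm by 85 mm) begins 54 mm behind the grasp point. The pads swing forward as they close: fully open they stand 13 mm farther back than shut.
Start: joints at [-0.037, 0.264, 1.604, -0, 1.274, -0.037], TCP at [0.675, -0, 0.196] pointing down, gripper open.
Joint ranges: [-2.63, 2.63], [-0.94, 2.18], [0.31, 2.57], [-1.31, 4.45], [0, 2.66], [-2.55, 2.55]. Speed limits (rad/s): [2.57, 2.57, 3.14, 3.14, 3.14, 3.14].

### API

Orientations are given as a rotation vector (axis times angle).
In Python, from workcell import bot gives the robot as it stands.
- The arm moves only by the shell command python3 -m creep 'ROWS' [FORCE]. ROWS is JSON, a list of rows, each a list of 5 numbers: the shift along the tool's x, y, z in units of 0.05 m (1.0 is 0.05 m), then the turn about the tool's z in units of 0.1 rad (1.0 is 0.1 rad), then the opening, from 0 (shut) to 1 (fully open). In form: [[tx, ty, tz, spin, hand], ...]. A call has 1 to 20 rows; each row shifts and turns the commanded pose from where the row before left it, along the tool's axes as they then stand; what a row does not reach is not made up. A row lasts 1/8 s, in which the tool goes at most 62.5 mm and 10.7 degrees, less where a joint would pass 70% of its speed; a pose out of reach is approached as far as the arm can. A call with a number of a shift or a turn outside -1 to 1 is refused whole. A call with a gripper value outside its range is refused whole. The fingers move at their own pace and stop on an object; FORCE is the grip in N (left out, the last holds). Time passes only in rows, so rows that do not move let the fingers close. It gives the time, the measured TCP pose, the force, the opening and the grip force at its end, in the units of the state.
- bot.read_state(): the state, without advancing time (a new reading comes with each control period).
- bot.read_camera(name): name is "scene" or "side" or "wrist"; returns a dict with "pixels" (400x640x3 uint8, red, green, blue), "vfov" (degrees; the focal length in pixels is half the picture's height over the tangent of half this angle, whatever the lens; pixels are square), "cx", "cy" (the principal point, pixels), "dist_coeffs" ([k1, k2, p1, p2, k3] as OpenCV has them; the pictures are not rectified), "world_to_cam" (4x4, takes a point from world to camera coordinates). Camera axes: x right, y down, z forward; pixel columns grow to the right and rows downward; lengths in m; the calibration is good to about 2 mm. A picture is of the moment at which its call begins. There is no depth.
- bot.finish_job(): hands the job in; it is judged then, once.
Trained networks look in a picture, given as the dict that the camera call returned (one of the last four; its "shot" number tells which), for a name from the list of things; names that differ only in an ending like _2 or _b are one class to them, and where a whole thing is asked for, a point or a joint stands for the part that bears it (a point fixed in the world has none). Each returns a list of dicts, best first, with "score" (0 to 1); they miss things now and then, are a little off and sometimes report something else, mostly with a low value. They report only what shows in the picture. A call takes as long as a camera call. They do not tell look-alikes from the thing itself.
- bot.look_for(target, picture): "bbox" ([left, top, right, bottom] in pixels, round what is visible of it).
- bot.regions_of(target, picture): "mask" (400x640 bool, what is visible of it) and "bbox" ([left, top, right, bottom] in pixels, round what is visible of it).
The state is a dict: "time": time; "q": joint angles; "joint_vel": joint speeds; "joint_torque": joint torques, N m; "tool_pos": TCP position; "tcp_rot": TCP orientation; "wrist_force": force on the tool from outside, world axes, zero at the start; "torque": the same for the moment, N m; "width": opening from 0.0 (shut) to 1.0 (fully open); "grip_force": force on a finger pad.
Only numpy, scipy, OpenCV 4.12 (cv2) and the standard library are available. Lean on these libraries where they do the work, as an engineer would, in place of code of your own. Each camera call takes 0.05 s, during which the arm holds its last target. There are 200 camera calls.

## Working session

There is one attempt and no reset: what is moved stays moved. The work goes in short steps, Python scripts to look and compute and a shell command to move; the robot and the scene stay as the last step left them, time stands still between calls to the robot, and variables do not carry over. Pictures are saved under pics/ and viewed, at most 16 in all, crops included, and the job is handed in when it is done.

```bash
mkdir -p pics; ls; cat > h.py <<'E'
import numpy as np, cv2, json
from workcell import bot
def K(p):
    f=p["pixels"].shape[0]/2/np.tan(np.radians(p["vfov"])/2)
    return np.array([[f,0,p["cx"]],[0,f,p["cy"]],[0,0,1.]])
def ray(p,uv):
    n=cv2.undistortPoints(np.array([[uv]],float),K(p),np.array(p["dist_coeffs"],float))[0,0]
    T=np.array(p["world_to_cam"]);R=T[:3,:3]
    return -R.T@T[:3,3], R.T@np.array([n[0],n[1],1.])
def atz(p,uv,z):
    o,d=ray(p,uv); return o+d*(z-o[2])/d[2]
def proj(p,X):
    T=np.array(p["world_to_cam"])
    return cv2.projectPoints(np.array(X,float).reshape(-1,3),cv2.Rodrigues(T[:3,:3])[0],T[:3,3],K(p),np.array(p["dist_coeffs"],float))[0][:,0]
def tri(obs):
    A=np.zeros((3,3));b=np.zeros(3)
    for p,uv in obs:
        o,d=ray(p,uv);d=d/np.linalg.norm(d);M=np.eye(3)-np.outer(d,d);A+=M;b+=M@o
    return np.linalg.solve(A,b)
def save(p,n,img=None): cv2.imwrite("pics/"+n+".png",cv2.cvtColor(p["pixels"] if img is None else img,cv2.COLOR_RGB2BGR))
E
python3 - <<'E'
from h import *
names="flask beaker weight seal pad_flask pad_beaker pad_weight pad_seal drying_rack storage_tray dropper_bottle amber_jar tape_roll".split()
for c in("scene","side","wrist"):
    p=bot.read_camera(c);save(p,c+"0")
    print(c,p["vfov"],np.round(np.linalg.inv(p["world_to_cam"])[:3],2).tolist())
    for n in names:
        print(n,[(np.round(d["bbox"]).astype(int).tolist(),round(d["score"],2)) for d in bot.look_for(n,p)[:3]])
print(bot.read_state())
E
```

```text
pics
scene 57.655864175584185 [[0.39, 0.78, -0.49, 1.01], [0.92, -0.33, 0.22, -0.19], [0.01, -0.54, -0.84, 0.76]]
flask [([411, 109, 429, 139], 0.81), ([400, 91, 420, 117], 0.7), ([422, 143, 444, 172], 0.64)]
beaker [([388, 123, 406, 148], 0.62)]
weight [([363, 134, 381, 158], 0.84), ([409, 135, 429, 144], 0.41)]
seal [([335, 156, 355, 168], 0.61)]
pad_flask [([406, 131, 428, 145], 0.69)]
pad_beaker [([383, 142, 404, 153], 0.42)]
pad_weight []
pad_seal []
drying_rack [([327, 116, 444, 178], 0.72)]
storage_tray [([160, 199, 303, 255], 0.77)]
dropper_bottle [([406, 216, 427, 238], 0.72)]
amber_jar [([247, 293, 274, 327], 0.64)]
tape_roll [([340, 256, 378, 290], 0.57)]
side 53.62670024920559 [[-0.78, -0.35, 0.53, 0.1], [-0.63, 0.46, -0.63, 0.6], [-0.02, -0.82, -0.57, 0.57]]
flask [([218, 254, 242, 293], 0.83), ([243, 281, 272, 322], 0.69), ([243, 305, 276, 325], 0.67)]
beaker [([271, 258, 296, 295], 0.55)]
weight [([298, 240, 325, 276], 0.76)]
seal [([323, 222, 346, 254], 0.74)]
pad_flask [([243, 304, 277, 327], 0.71), ([313, 133, 332, 158], 0.38)]
pad_beaker [([274, 283, 302, 299], 0.7
[... 1103 characters left out ...]
 'q': array([-3.69023240e-02,  2.63922436e-01,  1.60400996e+00, -2.81874373e-06,
        1.27367117e+00, -3.69007045e-02]), 'joint_vel': array([ 9.50840454e-04,  1.21928146e-03,  5.43466630e-05,  3.13041051e-03,
       -1.44639104e-03, -7.16037715e-04]), 'joint_torque': array([-4.02757296e-04, -5.15042889e+01, -3.67712188e+01,  5.75320041e-05,
        1.00690460e-03, -5.34424132e-07]), 'tool_pos': array([ 6.74998828e-01, -4.40765832e-06,  1.95959198e-01]), 'tcp_rot': array([-2.22143799e+00, -2.22143623e+00,  1.47673928e-05]), 'wrist_force': array([-0.47378377,  0.55589926, -0.33371117]), 'torque': array([-0.00745769,  0.02964744,  0.01802596]), 'grip_force': 0.0, 'width': 1.0028077814505594}
```

```bash
python3 - <<'E'
import cv2,numpy as np
a=cv2.imread("pics/scene0.png");b=cv2.imread("pics/side0.png")
A=cv2.resize(a[80:340,150:470],(800,650))[:600]
cv2.imwrite("pics/s1.png",cv2.resize(a[85:325,150:470],(800,600),interpolation=2));cv2.imwrite("pics/s2.png",cv2.resize(b[120:360,190:510],(800,600),interpolation=2))
E
```

```text
(no output)
```

View pics/s1.png

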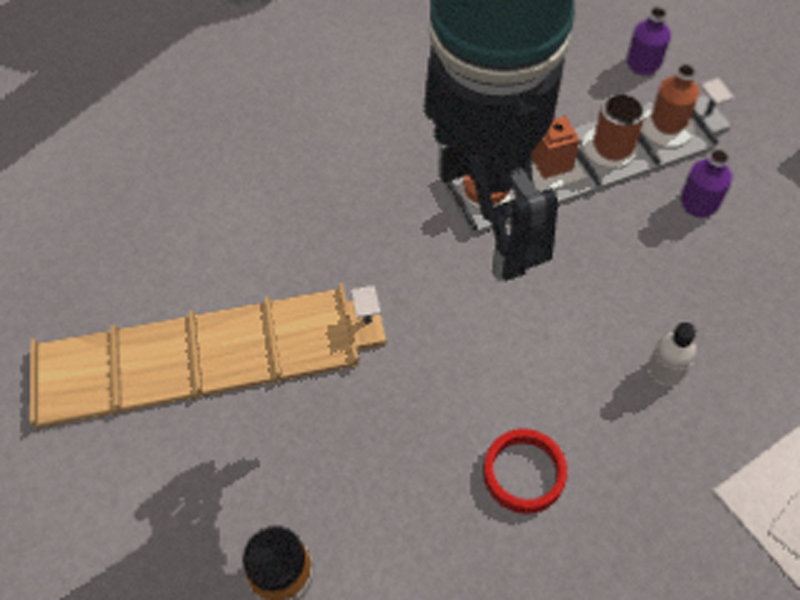

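View pics/s2.png

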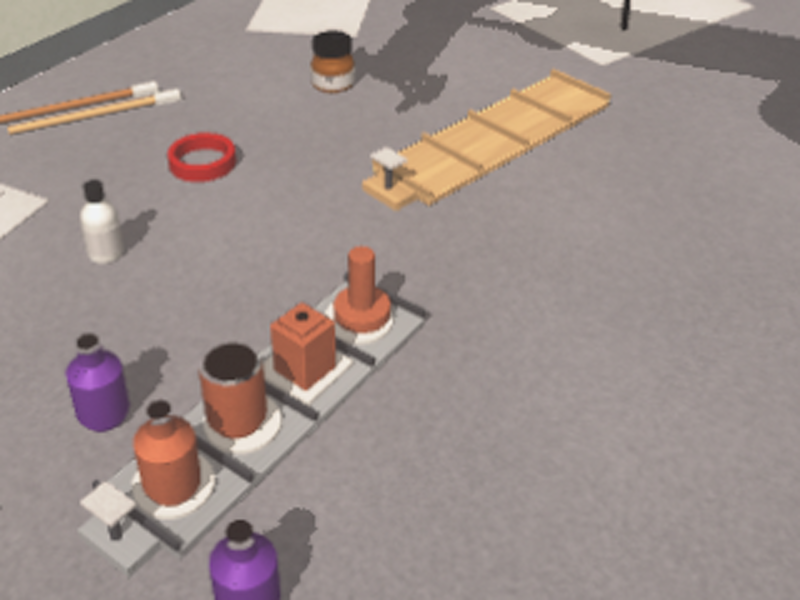

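View pics/wrist0.png

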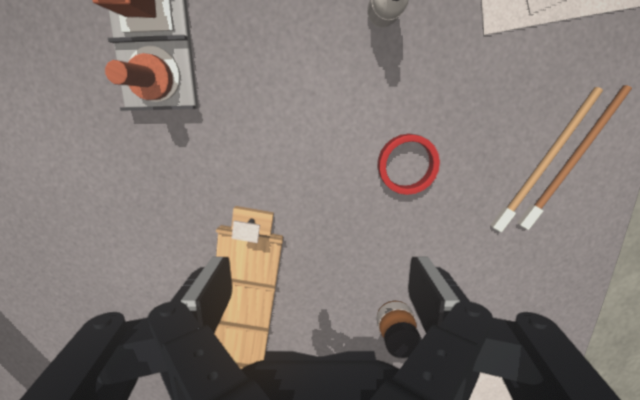

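The images show rack with order from post: flask, beaker, weight, seal (side crop: post card (107,503), seal (362,300)). The tray has its post at crop (388,158). Purple look-alikes stand by the flask at crop (97,385) and (243,560).

```bash
python3 - <<'E'
from h import *
ps=bot.read_camera("scene");pd=bot.read_camera("side")
S=lambda u,v:(150+u/2.5-.3,85+v/2.5-.3); D=lambda u,v:(190+u/2.5-.3,120+v/2.5-.3)
m={"flasktop":((686,72),(159,408)),"beakertop":((624,108),(232,362)),"wtop":((558,127),(303,316)),"dcard":((718,91),(107,503)),"tcard":((366,300),(388,158)),
"purpleA":((658,14),(88,342)),"purpleB":((720,158),(239,530)),"botcap":((684,334),(94,190)),"jarlid":((275,552),(332,44))}
for k,(a,b) in m.items():
    X=tri([(ps,S(*a)),(pd,D(*b))]);print(k,X.round(3),(proj(ps,X)[0]-S(*a)).round(1),(proj(pd,X)[0]-D(*b)).round(1))
for k,a in {"t00":(33,425),"t01":(35,340),"trib1":(115,327),"tend":(345,286),"tend2":(357,365)}.items(): print(k,atz(ps,S(*a),.014).round(3))
for k,a in {"seal":(362,325),"r1":(428,314),"r0":(182,548),"tape":(202,160)}.items(): print(k,atz(pd,D(*a),.014).round(3))
E
```

```text
flasktop [0.486 0.329 0.09 ] [-0.4 -0.1] [-0.6  0.1]
beakertop [0.491 0.256 0.073] [-0.5 -0.1] [-0.8  0.1]
wtop [0.486 0.185 0.069] [-0.4 -0.1] [-0.5  0.1]
dcard [0.488 0.381 0.044] [-0.3 -0. ] [-0.6  0. ]
tcard [ 0.588 -0.063  0.044] [-0.1 -0.1] [-0.1  0. ]
purpleA [0.48  0.328 0.158] [16.2  1.2] [25.3 -2.7]
purpleB [ 0.488  0.344 -0.029] [-19.6  -5. ] [-30.8   1.3]
botcap [0.743 0.174 0.072] [-0.3 -0. ] [-0.3 -0. ]
jarlid [ 0.779 -0.211  0.054] [-0.1 -0.1] [-0.1  0. ]
t00 [ 0.577 -0.373  0.014]
t01 [ 0.493 -0.356  0.014]
trib1 [ 0.507 -0.285  0.014]
tend [ 0.548 -0.071  0.014]
tend2 [ 0.633 -0.09   0.014]
seal [0.481 0.117 0.014]
r1 [0.445 0.073 0.014]
r0 [0.442 0.361 0.014]
tape [0.769 0.018 0.014]
```

```bash
python3 -m creep '[[0.9,-0.5,-0.4,0,1],[0.9,-0.5,-0.4,0,1],[0.9,-0.5,-0.4,0,1],[0.9,-0.5,-0.4,0,1],[0.9,-0.5,-0.4,0,1],[0.9,-0.5,-0.2,0,1],[0.8,-0.5,0,0,1],[0,0,0,0,1],[0,0,0,0,1]]'
python3 - <<'E'
from h import *
p=bot.read_camera("wrist");save(p,"w1");print(np.round(np.linalg.inv(p["world_to_cam"])[:3],3).tolist())
for n in "flask beaker weight seal pad_flask pad_beaker pad_weight pad_seal drying_rack".split():
    print(n,[(np.round(d["bbox"]).astype(int).tolist(),round(d["score"],2)) for d in bot.look_for(n,p)[:3]])
p=bot.read_camera("scene");save(p,"sc1")
E
```

```text
time: 3.32
tool_pos: [0.5001, 0.3097, 0.3059]
tcp_rot: [2.22, 2.222, -0.0]
wrist_force: [0.9, -0.3, -0.3]
width: 1.001
grip_force: 0.0
[[1.0, 0.001, 0.001, 0.5], [0.001, -0.954, -0.301, 0.386], [0.001, 0.301, -0.954, 0.483]]
flask [([225, 108, 260, 139], 0.95), ([296, 132, 322, 164], 0.78), ([296, 222, 319, 256], 0.18)]
beaker [([300, 179, 328, 218], 0.92)]
weight [([299, 222, 322, 256], 0.59), ([300, 254, 329, 272], 0.48)]
seal [([299, 264, 328, 300], 0.55)]
pad_flask [([297, 126, 330, 164], 0.8), ([343, 339, 381, 361], 0.39)]
pad_beaker [([298, 172, 333, 202], 0.86)]
pad_weight [([297, 216, 328, 247], 0.83)]
pad_seal [([298, 255, 330, 275], 0.81)]
drying_rack [([285, 98, 338, 292], 0.93), ([452, 224, 484, 263], 0.47), ([297, 176, 330, 201], 0.23)]
```

View pics/w1.png

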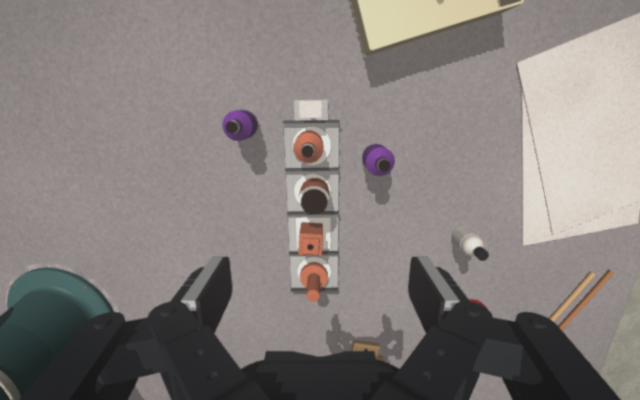

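```bash
cat >> h.py <<'E'
def rect(p,x0,x1,y0,y1,z,s=2000):
    # top-down: image right=+y... columns=y from y0, rows = x from x1 downwards; s px/m
    ys=np.arange(y0,y1,1/s);xs=np.arange(x1,x0,-1/s)
    Y,X=np.meshgrid(ys,xs);m=proj(p,np.stack([X,Y,np.full_like(X,z)],-1)).astype(np.float32).reshape(*X.shape,2)
    im=cv2.remap(np.ascontiguousarray(p["pixels"]),m[...,0],m[...,1],cv2.INTER_CUBIC)
    for k in np.arange(np.ceil(y0*50)/50,y1,.02): im[:6,int((k-y0)*s)]=(255,0,0); 
    for k in np.arange(np.ceil(x0*50)/50,x1,.02): im[int((x1-k)*s),:6]=(255,0,0)
    return im
E
python3 - <<'E'
from h import *
w=bot.read_camera("wrist");d=bot.read_camera("side");s=bot.read_camera("scene")
a=rect(w,.42,.56,.05,.42,.018);b=rect(d,.48,.66,-.4,-.03,.018);c=rect(s,.48,.66,-.4,-.03,.018)
g=np.vstack([a[:,:740],b[:,:740]]);print(g.shape)
save(w,"r1",g[:600]);
g=np.vstack([c]);save(w,"r2",g)
# pads / finds vs two-view
print("pA",tri([(s,(150+658/2.5,85+14/2.5)),(d,(190+239/2.5,120+530/2.5))]).round(3),"pB",tri([(s,(150+720/2.5,85+158/2.5)),(d,(190+88/2.5,120+342/2.5))]).round(3))
for n in ("flask","beaker","weight","seal"):
    o={}
    for nm,p in(("s",s),("d",d),("w",w)):
        for r in bot.regions_of(n,p):
            if r["score"]<.4: continue
            px=p["pixels"][r["mask"]].astype(float).mean(0)
            if px[2]>px[0]: continue
            v,u=np.nonzero(r["mask"]);o[nm]=(p,(u.mean(),v.mean()));print(n,nm,round(r["score"],2),np.round(r["bbox"]).tolist());break
    if len(o)>1:
        X=tri(o.values());print(n,X.round(4),[ (proj(p,X)[0]-uv).round(1).tolist() for p,uv in o.values()])
E
```

```text
(642, 740, 3)
pA [0.387 0.358 0.075] pB [0.588 0.309 0.075]
flask s 0.67 [411.0, 108.0, 429.0, 137.0]
flask d 0.85 [243.0, 276.0, 268.0, 324.0]
flask [0.4838 0.3304 0.0425] [[-0.2, -0.0], [-0.3, 0.0]]
beaker s 0.81 [386.0, 125.0, 405.0, 148.0]
beaker d 0.85 [270.0, 262.0, 296.0, 296.0]
beaker w 0.94 [300.0, 177.0, 329.0, 218.0]
beaker [0.4921 0.2564 0.0437] [[-0.1, 0.0], [0.4, -0.4], [0.2, -0.9]]
weight s 0.58 [363.0, 134.0, 384.0, 158.0]
weight d 0.83 [299.0, 240.0, 322.0, 278.0]
weight w 0.96 [294.0, 220.0, 322.0, 255.0]
weight [0.4864 0.1841 0.0384] [[-0.5, -0.4], [0.1, -0.0], [0.9, -0.7]]
seal s 0.52 [334.0, 142.0, 356.0, 167.0]
seal d 0.68 [326.0, 219.0, 345.0, 251.0]
seal w 0.7 [299.0, 264.0, 327.0, 300.0]
seal [0.4905 0.1053 0.031 ] [[-0.2, -0.3], [0.2, 0.2], [0.7, -0.1]]
```

View pics/r1.png

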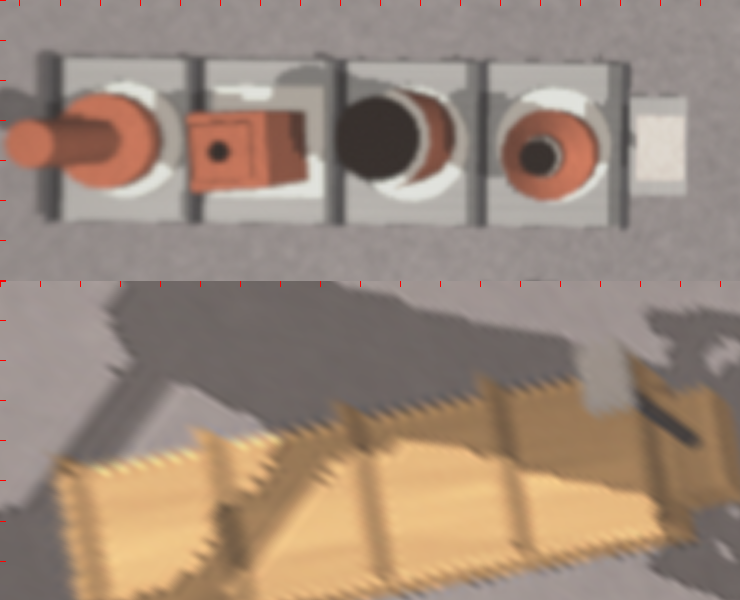

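View pics/r2.png

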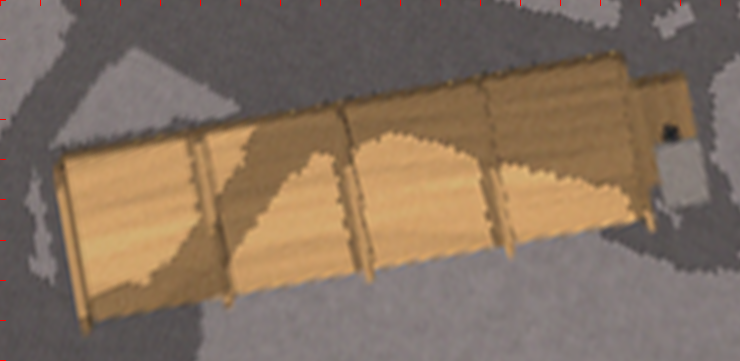

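The rectified view puts the rack centre near (0.490, 0.2175), yaw ≈ 0.017. The finds are seal (0.490,0.109), weight (0.486,0.184), beaker (0.492,0.257) and flask (0.484,0.330). The tray is near (0.565,-0.222), yaw ≈ -0.17. I'll refine it with the wrist camera after lifting the seal.

```bash
python3 -m creep '[[-0.8,-0.04,0.4,0,1],[-0.8,-0.04,0.4,0,1],[-0.8,-0.04,0.4,0,1],[-0.8,-0.04,0.4,0,1],[-0.8,-0.04,0.4,0,1],[0,0,0.8,0,1],[0,0,0.8,0,1],[0,0,0.7,0,1],[0,0,0.5,0,1],[0,0,0.3,0,1],[0,0,0.2,0,1],[0,0,0,0,1],[0,0,0,0,0],[0,0,0,0,0],[0,0,0,0,0],[0,0,0,0,0],[0,0,0,0,0],[0,0,0,0,0]]' 40
```

```text
time: 6.88
tool_pos: [0.4902, 0.1101, 0.0416]
tcp_rot: [2.221, 2.221, 0.001]
wrist_force: [-2.6, -0.0, 5.9]
width: 0.217
grip_force: 39.1
```

```bash
python3 -m creep '[[0,0,-0.2,0,0],[0,0,-0.5,0,0],[0,0,-0.8,0,0],[0,0,-0.8,0,0],[-0.9,0.3,-0.5,0,0],[-0.9,0.3,-0.5,0,0],[-0.9,0.3,-0.5,0,0],[-0.9,0.3,-0.5,0,0],[-0.9,0.3,-0.5,0,0],[0,0,0,0,0],[0,0,0,0,0]]'
python3 - <<'E'
from h import *
w=bot.read_camera("wrist");c=np.linalg.inv(w["world_to_cam"])[:3,3];print(c)
g=np.vstack([rect(w,.48,.66,-.4,-.03,.018),w["pixels"][160:400,0:640][:, :][:, :].repeat(1,0)[:, :640] if 0 else cv2.resize(w["pixels"],(740,462))[150:390]])
save(w,"w2",g)
E
```

```text
time: 8.25
tool_pos: [0.5644, -0.1148, 0.2803]
tcp_rot: [-2.221, -2.22, 0.0]
wrist_force: [-0.2, 0.2, -0.9]
width: 0.216
grip_force: 39.2
[ 0.56478707 -0.03890303  0.45797299]
```

View pics/w2.png

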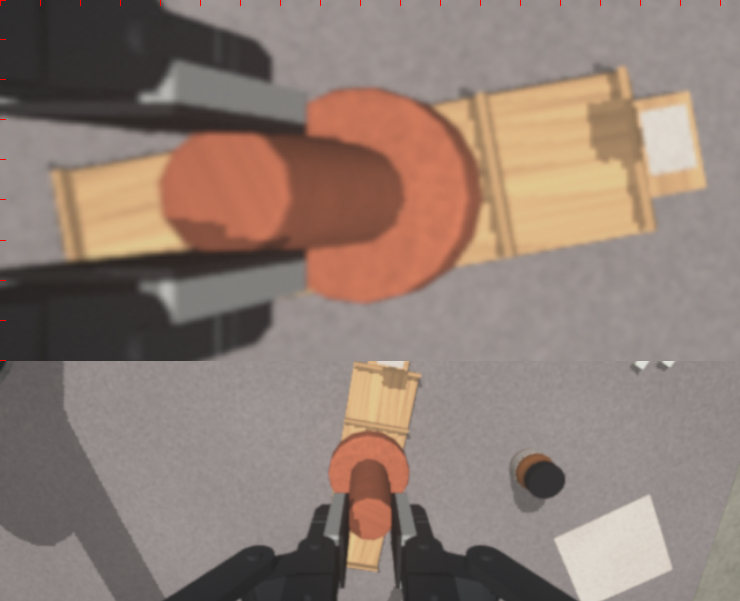

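Wrist view: tray rib mids at crop (635,150) and (495,174), yaw -0.168, so the centre is (0.561,-0.224). The seal is held upright.

```bash
python3 -m creep '[[0,0.29,0.8,0,0],[0,0,0.8,0,0],[0,0,0.8,0,0],[0,0,0.8,0,0],[0,0,0.6,0,0],[0,0,0.4,0,0],[0,0,0.3,0,0],[0,0,0.2,0,0],[0,0,0.06,0,0],[0,0,0.04,0,0],[0,0,0.02,0,0],[0,0,0,0,0],[0,0,0,0,0]]'
```

```text
time: 9.93
tool_pos: [0.5797, -0.1151, 0.0403]
tcp_rot: [2.221, 2.221, 0.0]
wrist_force: [-0.2, -0.3, -0.2]
width: 0.215
grip_force: 39.3
```

```bash
python3 -m creep '[[0,0,0.02,0,0],[0,0,0.02,0,0],[0,0,0,0,0]]';python3 -m creep '[[0,0,0.02,0,0],[0,0,0,0,0]]'
```

```text
time: 10.3
tool_pos: [0.5794, -0.115, 0.0379]
tcp_rot: [-2.221, -2.221, 0.0]
wrist_force: [-0.5, 0.5, -1.3]
width: 0.213
grip_force: 39.3
time: 10.55
tool_pos: [0.5796, -0.1151, 0.0377]
tcp_rot: [2.221, 2.221, -0.0]
wrist_force: [-2.3, 0.3, 4.8]
width: 0.219
grip_force: 40.1
```

```bash
python3 -m creep '[[0,0,0,0,0.5],[0,0,0,0,1],[0,0,0,0,1],[0,0,0,0,1],[0,0,-0.6,0,1],[0,0,-0.8,0,1],[0.86,-0.27,-0.6,0,1],[0.86,-0.27,-0.2,0,1],[0.86,-0.27,0,0,1],[0.85,-0.27,0,0,1],[0.85,-0.27,0,0,1],[0.85,-0.26,0,0,1],[0.85,-0.26,0,0,1],[0,0,0.6,0,1],[0,0,0.7,0,1],[0,0,0.6,0,1],[0,0,0.3,0,1],[0,0,0.2,0,1],[0,0,0,0,1]]'
python3 - <<'E'
from h import *
w=bot.read_camera("wrist");s=bot.read_camera("side");d=s
save(w,"w3",np.vstack([w["pixels"][:,:],cv2.resize(d["pixels"][120:320,190:510],(640,400))[:200]]))
cc=bot.read_camera("scene")
for n in("seal",):
    o=[]
    for p in (s,cc):
        for r in bot.regions_of(n,p):
            if r["score"]>.4: v,u=np.nonzero(r["mask"]);o.append((p,(u.mean(),v.mean())));print(np.round(r["bbox"]));break
    print(tri(o) if len(o)>1 else o)
E
```

```text
time: 12.92
tool_pos: [0.486, 0.184, 0.0269]
tcp_rot: [-2.222, -2.221, 0.0]
wrist_force: [0.1, 1.0, 0.1]
width: 1.003
grip_force: 0.0
[262. 198. 286. 226.]
[({'pixels': array([[[ 65,  45,  34],
        [ 62,  42,  24],
        [ 63,  44,  27],
        ...,
        [ 99,  96,  87],
        [101,  99,  90],
        [100,  97,  87]],

       [[ 63,  37,  28],
        [ 63,  43,  24],
        [ 64,  41,  28],
        ...,
        [ 99,  98,  91],
        [100, 100,  89],
        [100,  98,  89]],

       [[ 61,  41,  21],
        [ 64,  42,  28],
        [ 65,  44,  29],
        ...,
        [ 98,  96,  89],
        [100,  98,  89],
        [ 98,  97,  91]],

       ...,

       [[114, 109, 108],
        [115, 108, 108],
        [111, 105, 104],
        ...,
        [122, 117, 109],
        [121, 118, 108],
        [119, 117, 107]],

       [[113, 109, 107],
        [117, 108, 110],
        [115, 108, 110],
        ...,
        [122, 117, 107],
        [125, 123, 111],
        [121, 118, 107]],

       [[113, 107, 108],
        [118, 112, 110],
        [116, 109, 108],
        ...,
        [119, 115, 105],
        [122, 118, 108],
        [123, 119, 109]]], shape=(400, 640, 3), dtype=uint8), 'vfov': 57.655864175584185, 'cx': 319.59473102916917, 'cy': 195.47451087531158, 'dist_coeffs': array([0.02811242, 0.        , 0.        , 0.        , 0.        ]), 'world_to_cam': array([[ 0.39027831,  0.92066383,  0.00780682, -0.22619946],
       [ 0.77752223, -0.3250343 , -0.53834179, -0.43259746],
       [-0.49309433,  0.21617311, -0.84269043,  1.17905704],
       [ 0.        ,  0.        ,  0.        ,  1.        ]]), 'shot': 14}, (np.float64(272.8707124010554), np.float64(213.60158311345646)))]
```

View pics/w3.png

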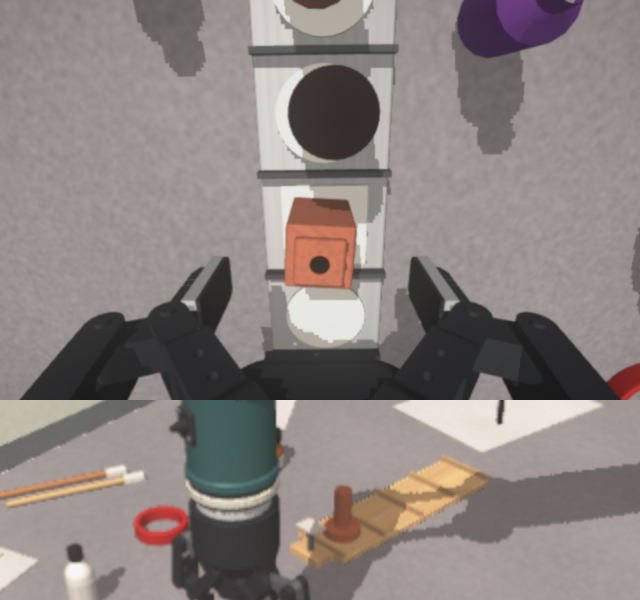

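Seal stands upright in the place next to the post; the weight is centred between the fingers (hole at (320,265)).

```bash
python3 -m creep '[[0,0,0,0,0],[0,0,0,0,0],[0,0,0,0,0],[0,0,0,0,0],[0,0,0,0,0],[0,0,-0.1,0,0],[0,0,-0.5,0,0],[0,0,-0.8,0,0],[0,0,-0.8,0,0],[-0.95,0.2,-0.2,0,0],[-0.95,0.2,0,0,0],[-0.95,0.2,0,0,0],[-0.95,0.2,0,0,0],[-0.95,0.2,0,0,0],[-0.95,0.2,0,0,0],[-0.95,0.2,0,0,0],[-0.8,0.2,0,0,0],[0,0,0,0,0],[0,0,0,0,0]]' 40
python3 - <<'E'
from h import *
s=bot.read_camera("side");cc=bot.read_camera("scene");w=bot.read_camera("wrist")
for n in("seal","weight"):
    o=[]
    for p in (s,cc,w):
        for r in bot.regions_of(n,p):
            if r["score"]>.4: v,u=np.nonzero(r["mask"]);o.append((p,(u.mean(),v.mean())));print(np.round(r["bbox"]));break
    if len(o)>1: X=tri(o);print(n,X.round(4),[(proj(p,X)[0]-uv).round(1).tolist() for p,uv in o])
save(w,"w4",np.vstack([w["pixels"],cv2.resize(s["pixels"][120:320,190:510],(640,400))[:200]]))
E
```

```text
time: 15.55
tool_pos: [0.5652, -0.188, 0.1463]
tcp_rot: [-2.221, -2.219, 0.0]
wrist_force: [-1.3, 0.5, -1.6]
width: 0.345
grip_force: 44.3
[354. 164. 368. 192.]
[265. 201. 285. 225.]
[310.  87. 358. 137.]
seal [ 0.5796 -0.1186  0.0286] [[-0.6, 0.5], [-0.5, -0.8], [1.1, 1.1]]
[375. 112. 393. 138.]
[225. 176. 245. 203.]
[289. 198. 357. 288.]
weight [ 0.5694 -0.1882  0.1534] [[-0.9, 0.8], [-2.7, -1.7], [4.6, -3.7]]
```

View pics/w4.png

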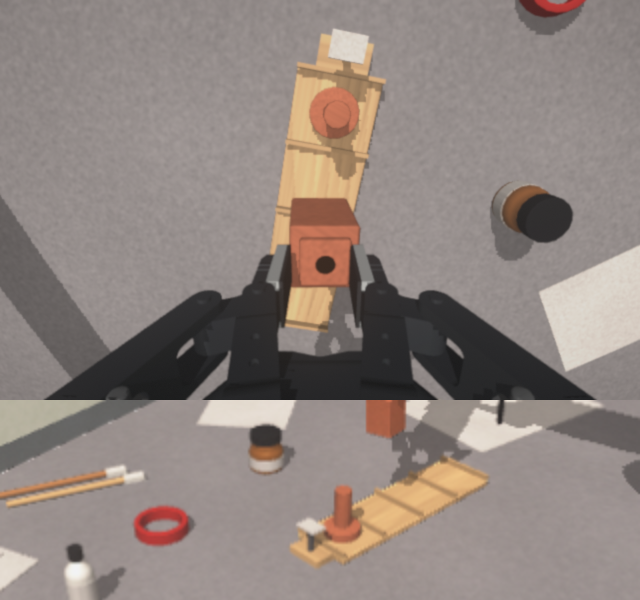

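Seal measured within 2 mm of its place, and the weight is held square.

```bash
python3 -m creep '[[0,0.04,0.6,0,0],[0,0,0.7,0,0],[0,0,0.5,0,0],[0,0,0.3,0,0],[0,0,0.2,0,0],[0,0,0.06,0,0],[0,0,0.04,0,0],[0,0,0.02,0,0],[0,0,0,0,0]]';python3 -m creep '[[0,0,0.02,0,0],[0,0,0,0,0]]'
```

```text
time: 17.12
tool_pos: [0.5684, -0.1886, 0.0265]
tcp_rot: [2.221, 2.221, 0.001]
wrist_force: [-0.0, -0.0, -0.4]
width: 0.342
grip_force: 44.3
time: 17.38
tool_pos: [0.568, -0.1885, 0.025]
tcp_rot: [2.221, 2.221, 0.0]
wrist_force: [0.6, 1.5, -1.8]
width: 0.342
grip_force: 44.3
```

```bash
python3 -m creep '[[0,0,0.02,0,0],[0,0,0,0,0]]';python3 -m creep '[[0,0,0.02,0,0],[0,0,0,0,0]]'
```

```text
time: 17.62
tool_pos: [0.5682, -0.1885, 0.0243]
tcp_rot: [2.221, 2.221, 0.0]
wrist_force: [-0.9, -0.2, 1.5]
width: 0.346
grip_force: 44.9
time: 17.88
tool_pos: [0.5683, -0.1886, 0.0242]
tcp_rot: [2.221, 2.221, 0.0]
wrist_force: [-2.5, 1.3, 7.5]
width: 0.347
grip_force: 46.3
```

```bash
python3 -m creep '[[0,0,0,0,0.6],[0,0,0,0,1],[0,0,0,0,1],[0,0,0,0,1],[0,0,-0.6,0,1],[0,0,-0.8,0,1],[0.99,-0.17,-0.7,0,1],[0.99,-0.17,-0.1,0,1],[0.99,-0.17,0,0,1],[0.99,-0.17,0,0,1],[0.99,-0.17,0,0,1],[0.99,-0.17,0,0,1],[0.99,-0.17,0,0,1],[0.99,-0.17,0,0,1],[0.99,-0.17,0,0,1],[0,0,0.6,0,1],[0,0,0.7,0,1],[0,0,0.5,0,1],[0,0,0.24,0,1],[0,0,0,0,1]]'
python3 -m creep '[[0,0,0,0,0],[0,0,0,0,0],[0,0,0,0,0],[0,0,0,0,0],[0,0,0,0,0]]' 40
python3 - <<'E'
from h import *
w=bot.read_camera("wrist");s=bot.read_camera("side")
save(w,"w5",np.vstack([w["pixels"],cv2.resize(s["pixels"][120:320,190:510],(640,400))[:200]]))
E
```

```text
time: 20.38
tool_pos: [0.4909, 0.2567, 0.0303]
tcp_rot: [-2.221, -2.221, 0.003]
wrist_force: [-0.9, -0.1, -0.5]
width: 0.998
grip_force: 0.0
time: 21.0
tool_pos: [0.4925, 0.2575, 0.0327]
tcp_rot: [2.221, 2.221, 0.003]
wrist_force: [-1.8, -1.2, 6.5]
width: 0.501
grip_force: 40.1
```

View pics/w5.png

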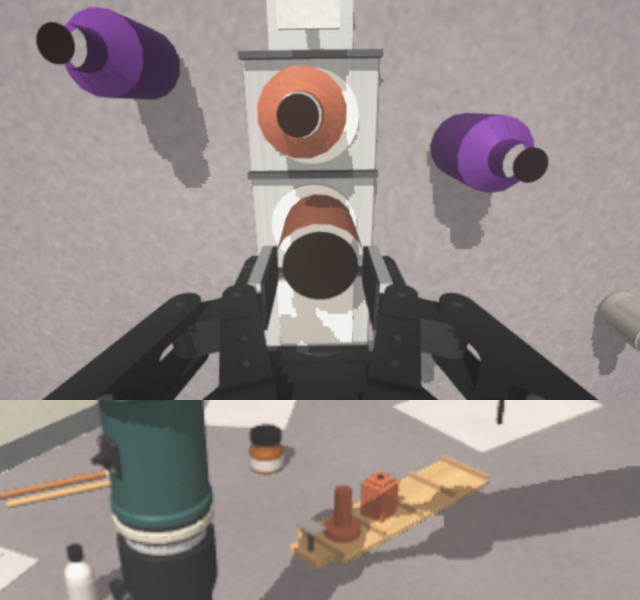

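Seal and weight stand well; the beaker is gripped in the middle (mouth at (320,265)). The flask is clear of the purple look-alikes.

```bash
python3 -m creep '[[0,0,-0.1,0,0],[0,0,-0.5,0,0],[0,0,-0.8,0,0],[0,0,-0.8,0,0],[-0.94,0.11,-0.1,0,0],[-0.94,0.11,0,0,0],[-0.94,0.11,0,0,0],[-0.94,0.11,0,0,0],[-0.94,0.11,0,0,0],[-0.94,0.11,0,0,0],[-0.94,0.12,0,0,0],[-0.94,0.12,0,0,0],[-0.94,0.12,0,0,0],[-0.94,0.12,0,0,0],[-0.94,0.12,0,0,0],[0,0,0,0,0],[0,0,0,0,0]]'
```

```text
time: 23.22
tool_pos: [0.5539, -0.2596, 0.1454]
tcp_rot: [-2.221, -2.219, 0.0]
wrist_force: [0.1, 0.2, -1.4]
width: 0.505
grip_force: 41.0
```

```bash
python3 -m creep '[[0,0.02,0.6,0,0],[0,0,0.7,0,0],[0,0,0.5,0,0],[0,0,0.26,0,0],[0,0,0.1,0,0],[0,0,0.06,0,0],[0,0,0.04,0,0],[0,0,0,0,0]]';python3 -m creep '[[0,0,0.02,0,0],[0,0,0,0,0]]'; python3 -m creep '[[0,0,0.02,0,0],[0,0,0,0,0]]'
```

```text
time: 24.22
tool_pos: [0.556, -0.2603, 0.0336]
tcp_rot: [2.221, 2.221, 0.001]
wrist_force: [0.8, 0.5, -2.8]
width: 0.503
grip_force: 41.0
time: 24.48
tool_pos: [0.5555, -0.2601, 0.0321]
tcp_rot: [2.222, 2.221, 0.0]
wrist_force: [0.9, -0.5, -1.4]
width: 0.505
grip_force: 41.0
time: 24.72
tool_pos: [0.5554, -0.26, 0.0309]
tcp_rot: [-2.221, -2.221, 0.0]
wrist_force: [-0.4, 1.1, -1.3]
width: 0.506
grip_force: 41.0
```

```bash
python3 -m creep '[[0,0,0.02,0,0],[0,0,0,0,0]]';python3 -m creep '[[0,0,0.02,0,0],[0,0,0,0,0]]'
```

```text
time: 24.98
tool_pos: [0.5554, -0.2599, 0.0298]
tcp_rot: [-2.221, -2.221, 0.0]
wrist_force: [0.3, 0.7, -1.6]
width: 0.506
grip_force: 41.0
time: 25.22
tool_pos: [0.5556, -0.26, 0.029]
tcp_rot: [2.221, 2.221, 0.0]
wrist_force: [-1.1, 0.4, -2.3]
width: 0.502
grip_force: 41.0
```

```bash
python3 -m creep '[[0,0,0.02,0,0],[0,0,0,0,0]]';python3 -m creep '[[0,0,0.02,0,0],[0,0,0,0,0]]'
```

```text
time: 25.48
tool_pos: [0.5556, -0.2603, 0.0288]
tcp_rot: [2.221, 2.221, -0.0]
wrist_force: [-2.8, 0.4, 4.7]
width: 0.509
grip_force: 41.7
time: 25.72
tool_pos: [0.5557, -0.2604, 0.0287]
tcp_rot: [2.221, 2.221, -0.0]
wrist_force: [-5.5, 0.2, 10.4]
width: 0.502
grip_force: 42.3
```

```bash
python3 -m creep '[[0,0,0,0,0.7],[0,0,0,0,1],[0,0,0,0,1],[0,0,-0.6,0,1],[0,0,-0.8,0,1],[0.98,-0.12,-0.7,0,1],[0.98,-0.12,-0.2,0,1],[0.98,-0.12,0,0,1],[0.98,-0.12,0,0,1],[0.98,-0.12,0,0,1],[0.98,-0.12,0,0,1],[0.98,-0.12,0,0,1],[0.98,-0.12,0,0,1],[0.98,-0.12,0,0,1],[0.98,-0.12,0,0,1],[0.98,-0.12,0,0,1],[0.98,-0.12,0,0,1],[0,0,0,0,1],[0,0,0,0,1]]'
python3 - <<'E'
from h import *
w=bot.read_camera("wrist");s=bot.read_camera("side")
save(w,"w6",np.vstack([w["pixels"],cv2.resize(s["pixels"][120:320,190:510],(640,400))[:200]]))
E
```

```text
time: 28.1
tool_pos: [0.4832, 0.3276, 0.1415]
tcp_rot: [2.22, 2.222, -0.002]
wrist_force: [-1.1, 0.6, -0.4]
width: 0.999
grip_force: 0.0
```

View pics/w6.png

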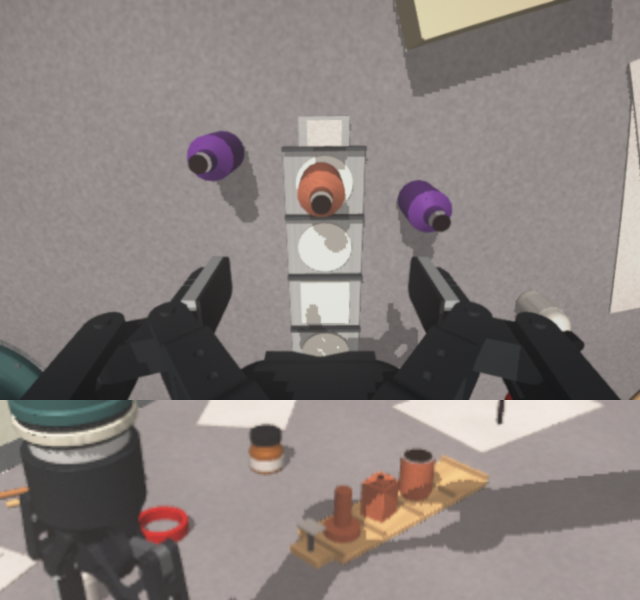

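Three finds stand in the tray. The flask is centred at (321,190) with the purple flasks outside the fingers.

```bash
python3 -m creep '[[0.03,0.01,0.5,0,1],[0,0,0.6,0,1],[0,0,0.5,0,1],[0,0,0.4,0,1],[0,0,0.25,0,1],[0,0,0,0,1],[0,0,0,0,0],[0,0,0,0,0],[0,0,0,0,0],[0,0,0,0,0],[0,0,0,0,0],[0,0,0,0,0]]' 40
```

```text
time: 29.7
tool_pos: [0.4855, 0.331, 0.0334]
tcp_rot: [2.221, 2.221, 0.006]
wrist_force: [-3.7, -2.6, 14.8]
width: 0.318
grip_force: 32.1
```

```bash
python3 - <<'E'
from h import *
w=bot.read_camera("wrist");s=bot.read_camera("side");print({k:np.round(v,3) for k,v in bot.read_state().items() if k in("tool_pos","wrist_force","torque","width","grip_force")})
save(w,"w7",np.vstack([cv2.resize(w["pixels"][100:400,160:480],(640,600))[:360],cv2.resize(s["pixels"][240:360,180:500],(640,240))]))
E
```

```text
{'tool_pos': array([0.485, 0.331, 0.033]), 'wrist_force': array([-4.317, -1.487, 16.259]), 'torque': array([-0.287,  0.879,  0.013]), 'grip_force': np.float64(32.126), 'width': np.float64(0.319)}
```

View pics/w7.png

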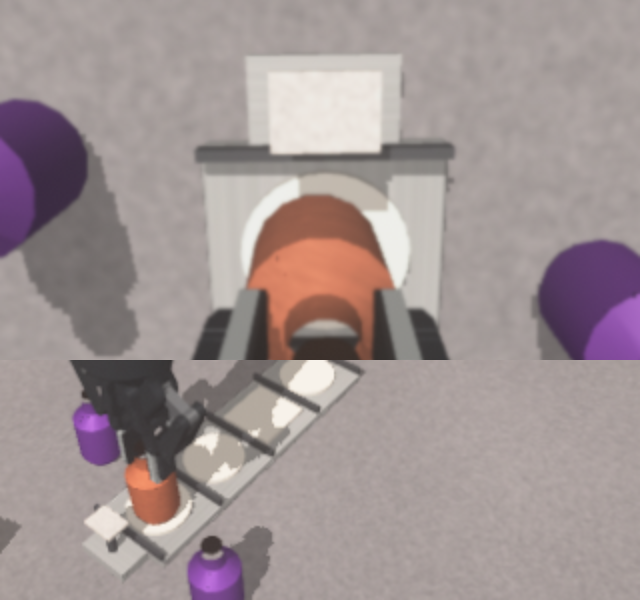

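The pads sit on the flask's shoulder (too high), so I'll reopen, go lower, and regrip.

```bash
python3 -m creep '[[0,0,0,0,0.4],[0,0,0,0,0.7],[0,0,0,0,1],[0,0,0,0,1],[0,0,0,0,1],[0,0,0,0,1]]'; python3 - <<'E'
from h import *
w=bot.read_camera("wrist")
save(w,"w8",cv2.resize(w["pixels"][100:400,160:480],(640,600)))
s=bot.read_camera("side")
for r in bot.regions_of("flask",s)[:3]: print(r["score"],np.round(r["bbox"]))
E
```

```text
time: 30.55
tool_pos: [0.4839, 0.3294, 0.0293]
tcp_rot: [-2.221, -2.221, 0.0]
wrist_force: [0.3, 0.5, 0.5]
width: 0.998
grip_force: 0.0
0.88 [273. 330. 304. 372.]
0.68 [242. 277. 272. 321.]
0.59 [218. 264. 242. 293.]
```

View pics/w8.png

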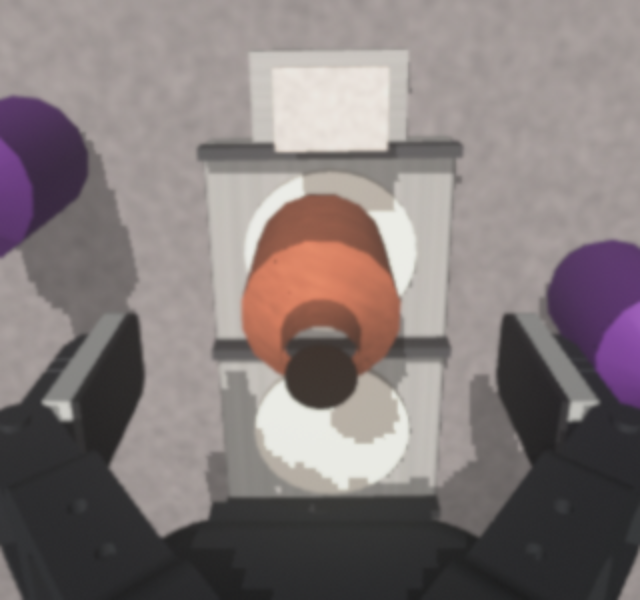

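Flask still upright and in place, at crop (321,300). Lowering by 7.5 mm.

```bash
python3 -m creep '[[-0.02,0,0.08,0,1],[0,0,0.07,0,1],[0,0,0,0,1],[0,0,0,0,1]]'; python3 -m creep '[[0,0,0,0,0.7],[0,0,0,0,0.5],[0,0,0,0,0.4],[0,0,0,0,0.35],[0,0,0,0,0.3],[0,0,0,0,0.3],[0,0,0,0,0.3]]' 40
```

```text
time: 31.2
tool_pos: [0.4839, 0.3285, 0.0219]
tcp_rot: [-2.221, -2.221, 0.0]
wrist_force: [-0.0, 0.8, -0.3]
width: 0.998
grip_force: 0.0
time: 32.08
tool_pos: [0.4844, 0.3288, 0.0225]
tcp_rot: [2.221, 2.221, 0.001]
wrist_force: [-0.6, 0.6, 5.2]
width: 0.457
grip_force: 40.6
```

```bash
python3 -m creep '[[0,0,-0.1,0,0],[0,0,-0.5,0,0],[0,0,-0.8,0,0],[0,0,-0.8,0,0],[-0.94,0.08,-0.3,0,0],[-0.94,0.08,0,0,0],[-0.94,0.08,0,0,0],[-0.94,0.08,0,0,0],[-0.94,0.08,0,0,0],[-0.94,0.08,0,0,0],[-0.94,0.08,0,0,0],[-0.94,0.08,0,0,0],[-0.94,0.09,0,0,0],[-0.94,0.09,0,0,0],[-0.94,0.09,0,0,0],[-0.94,0.09,0,0,0],[-0.94,0.09,0,0,0],[-0.94,0.09,0,0,0],[0,0,0,0,0],[0,0,0,0,0]]'
python3 - <<'E'
from h import *
w=bot.read_camera("wrist");s=bot.read_camera("side");cc=bot.read_camera("scene")
for n in("seal","weight","beaker","flask"):
    o=[]
    for p in (s,cc,w):
        for r in bot.regions_of(n,p):
            px=p["pixels"][r["mask"]].astype(float).mean(0)
            if r["score"]>.4 and px[0]>px[2]: v,u=np.nonzero(r["mask"]);o.append((p,(u.mean(),v.mean())));break
    if len(o)>1: X=tri(o);print(n,X.round(4),[(proj(p,X)[0]-uv).round(1).tolist() for p,uv in o])
save(w,"w9",np.vstack([w["pixels"],cv2.resize(s["pixels"][100:300,230:550],(640,400))[:200]]))
E
```

```text
time: 34.58
tool_pos: [0.542, -0.3288, 0.1458]
tcp_rot: [-2.22, -2.219, 0.0]
wrist_force: [-0.1, 1.0, -1.5]
width: 0.455
grip_force: 40.6
seal [ 0.5797 -0.1192  0.029 ] [[-0.3, 0.1], [-0.3, -0.1]]
weight [ 0.5683 -0.1875  0.0345] [[0.0, -0.1], [0.1, 0.3], [-0.6, -0.3]]
beaker [ 5.761e-01 -2.386e-01 -1.000e-04] [[24.5, -8.4], [15.8, 11.9], [17.9, -25.5]]
flask [ 0.5443 -0.1796  0.0172] [[99.0, -110.6], [83.0, 13.3], [2.8, -231.6]]
```

View pics/w9.png

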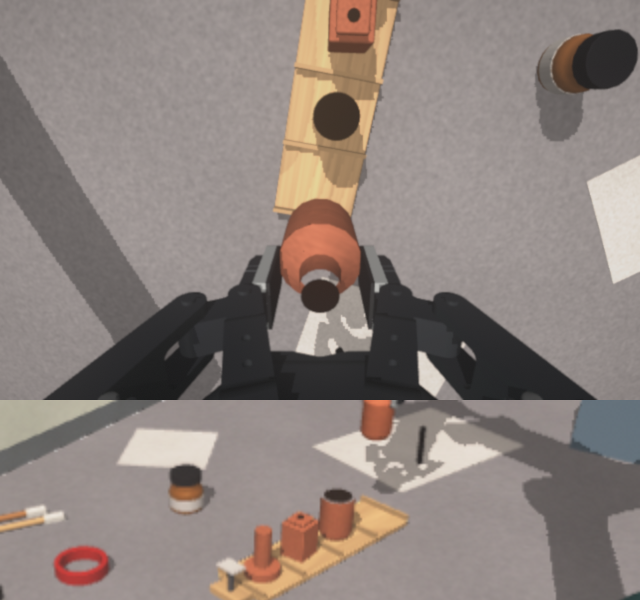

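```bash
python3 - <<'E'
from h import *
w=bot.read_camera("wrist")
for uv,z in(((285,142),.018),((366,155),.018),((294,68),.018),((380,85),.018),((275,211),.018),((336,116),.07),((320,296),.2154)): print(uv,atz(w,uv,z).round(4))
E
```

```text
(285, 142) [ 0.5089 -0.2887  0.018 ]
(366, 155) [ 0.5896 -0.3016  0.018 ]
(294, 68) [ 0.5194 -0.2206  0.018 ]
(380, 85) [ 0.6    -0.2354  0.018 ]
(275, 211) [ 0.4959 -0.3609  0.018 ]
(336, 116) [ 0.5563 -0.2621  0.07  ]
(320, 296) [ 0.5433 -0.3291  0.2154]
```

```bash
python3 -m creep '[[-0.03,0,0.6,0,0],[0,0,0.7,0,0],[0,0,0.5,0,0],[0,0,0.3,0,0],[0,0,0.2,0,0],[0,0,0.1,0,0],[0,0,0.06,0,0],[0,0,0.02,0,0],[0,0,0,0,0]]';python3 -m creep '[[0,0,0.02,0,0],[0,0,0,0,0]]'; python3 -m creep '[[0,0,0.02,0,0],[0,0,0,0,0]]'
```

```text
time: 36.5
tool_pos: [0.5433, -0.3312, 0.0235]
tcp_rot: [2.221, 2.221, 0.0]
wrist_force: [0.4, 1.3, -1.3]
width: 0.463
grip_force: 40.6
time: 36.75
tool_pos: [0.543, -0.331, 0.0221]
tcp_rot: [2.221, 2.221, 0.0]
wrist_force: [0.1, -0.2, -1.6]
width: 0.463
grip_force: 40.6
time: 37.0
tool_pos: [0.5429, -0.3309, 0.0208]
tcp_rot: [-2.221, -2.221, 0.0]
wrist_force: [0.3, 0.2, -1.4]
width: 0.463
grip_force: 40.6
```

```bash
python3 -m creep '[[0,0,0.02,0,0],[0,0,0,0,0]]';python3 -m creep '[[0,0,0.02,0,0],[0,0,0,0,0]]';python3 -m creep '[[0,0,0.02,0,0],[0,0,0,0,0]]'
```

```text
time: 37.25
tool_pos: [0.5429, -0.3309, 0.0198]
tcp_rot: [-2.221, -2.221, 0.0]
wrist_force: [0.4, -0.8, -2.2]
width: 0.461
grip_force: 40.6
time: 37.5
tool_pos: [0.5429, -0.331, 0.0189]
tcp_rot: [-2.221, -2.221, 0.0]
wrist_force: [-0.2, 0.6, -2.0]
width: 0.461
grip_force: 40.6
time: 37.75
tool_pos: [0.5431, -0.3311, 0.0186]
tcp_rot: [2.221, 2.221, 0.0]
wrist_force: [-1.2, 0.2, 2.9]
width: 0.462
grip_force: 41.0
```

Contact. Release, rise and back off so the cameras can check.

```bash
python3 -m creep '[[0,0,0,0,0.7],[0,0,0,0,1],[0,0,0,0,1],[0,0,0,0,1],[0,0,-0.4,0,1],[0,0,-0.8,0,1],[0,0,-0.8,0,1],[0,0,-0.8,0,1],[0.6,0,-0.8,0,1],[0.9,0,-0.8,0,1],[0.9,0,-0.4,0,1],[0,0,0,0,1],[0,0,0,0,1]]'
python3 - <<'E'
from h import *
w=bot.read_camera("wrist");s=bot.read_camera("side");cc=bot.read_camera("scene")
C=np.array([.561,-.224]);ey=np.array([.167,.986]);ex=np.array([.986,-.167])
for n in("seal","weight","beaker","flask"):
    o=[]
    for p in (s,cc,w):
        for r in bot.regions_of(n,p):
            px=p["pixels"][r["mask"]].astype(float).mean(0)
            if r["score"]>.3 and px[0]>px[2]+20: v,u=np.nonzero(r["mask"]);o.append((p,(u.mean(),v.mean())));break
    if len(o)>1: X=tri(o);print(n,X.round(4),"tray x,y",((X[:2]-C)@ex).round(4),((X[:2]-C)@ey).round(4),[(proj(p,X)[0]-uv).round(1).tolist() for p,uv in o])
save(w,"w10",np.vstack([w["pixels"],cv2.resize(s["pixels"][100:300,230:550],(640,400))[:200]]))
E
```

```text
time: 39.38
tool_pos: [0.543, -0.2112, 0.2589]
tcp_rot: [2.22, 2.221, -0.0]
wrist_force: [0.3, 0.5, 0.8]
width: 0.999
grip_force: 0.0
seal [ 0.5788 -0.1192  0.0303] tray x,y 0.0001 0.1063 [[-0.0, 0.3], [-0.2, -0.5], [1.0, 0.2]]
weight [ 0.5673 -0.1882  0.0326] tray x,y 0.0002 0.0364 [[-0.0, -0.3], [-0.0, 0.4], [-0.8, -0.5]]
beaker [ 0.5555 -0.2621  0.0378] tray x,y 0.0009 -0.0385 [[0.1, -0.2], [-0.8, 0.2], [0.0, -1.5]]
flask [ 0.5428 -0.3302  0.041 ] tray x,y -0.0002 -0.1077 [[-0.3, -0.0], [-0.8, -0.1], [-0.2, -0.9]]
```

View pics/w10.png

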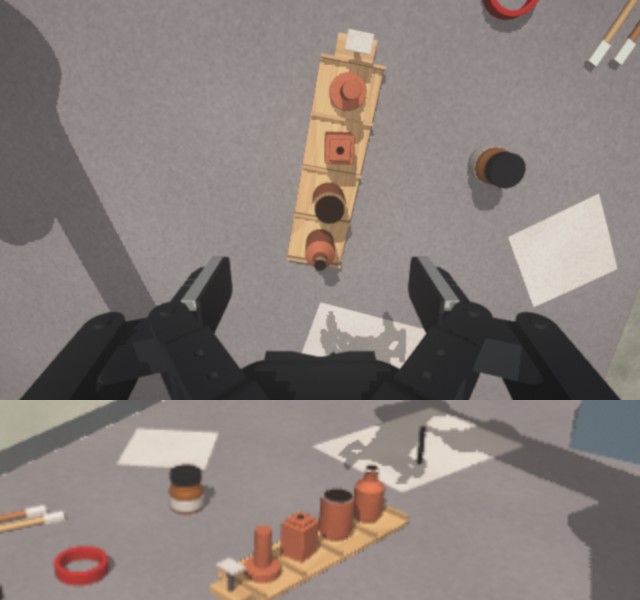

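All four finds stand upright and within 3 mm of their place centres, in reversed order.

```bash
python3 -c "
from workcell import bot
print(bot.finish_job())"
```

```text
the job is handed in; nothing more can be done
None
```

All four finds stand upright in the storage tray in reversed order, seal next to the post, then weight, beaker and flask, each measured within about 3 mm of its place centre, and the job is handed in (no verdict was returned).

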